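# Set out the garment finisher's bench

## Task

Set out the finishing bench for the shift: lay the wooden clapper flat in the middle of the oblong cork mat, lengthwise along it, and stand the nozzle bottle in the middle of the round cork mat. Put the big tin on the bench midway between the centres of the two mats, with the small tin centred on top of it, and stand the lidded jar straight behind the tins (the side away from the robot, at right angles to the line joining the mats) with a gap of about 40 mm between jar and big tin. Everything ends upright and released, and the clothes brush and the tape measure are left where they are.

Things in the scene. Friction and masses are not known exactly. Their poses are not given: they have to be found in the camera images.
- mat_round: round cork mat fixed flat on the bench, 90 mm across, 4 mm thick; a target. Origin at the centre of its underside (bench height). It lies 300 mm from the oblong mat, centre to centre, on either its left or its right. Its y axis runs along the line joining the two mats' centres (towards or away from the oblong mat), its x axis points at right angles to that line, away from the robot.
- mat_oblong: oblong cork mat fixed flat on the bench, 150 x 60 mm, 4 mm thick; a target. Origin at the centre of its underside (bench height); x axis along its length, z up. Its length points roughly away from the robot, turned by up to 30 degrees.
- clapper_mid (a point): tailor's clapper: a loose plain pale wooden block, 120 x 42 x 38 mm high, with a dark groove line along each long side; point at its centre, 19 mm above its underside; x axis along its length, y across its 42 mm width, z up.
- bottle_mid (a point): loose slim white plastic bottle with a grey pointed nozzle, 88 mm tall; body 40 mm in diameter up to 58 mm, narrowing above; point on its axis, 44 mm above its underside; z axis up.
- tin_big_mid (a point): big flat round steel tin, closed, loose, 62 mm in diameter, 40 mm high; point at its centre, 20 mm above its underside; z axis up.
- tin_small_mid (a point): small round steel tin, closed, loose, 44 mm in diameter, 28 mm high; point at its centre, 14 mm above its underside; z axis up.
- jar_mid (a point): loose amber glass jar with a black screw lid, 80 mm tall; body 54 mm in diameter up to 62 mm, lid 52 mm in diameter above; point at its centre, 40 mm above its underside; z axis up.
- brush_mid (a point): bystander: clothes brush lying bristles down, dark brown wooden back over black bristles with a short narrow handle; 120 mm long in all (head 75 x 42 mm, handle 45 x 16 mm), 30 mm high; point half-way along it, 15 mm above the bench; x axis along its length towards the head. Not to be moved.
- tape_mid (a point): bystander: square grey tape measure case, 50 x 50 x 26 mm high, with a round metal disc on top and a small steel tab at one side, behind the work area near its middle; point at its centre, 13 mm above the bench. Not to be moved.
There are look-alikes about, which are no part of the job. Leave any blue or green look-alike of the part that bears bottle_mid alone.

How it is judged (in metres and radians):
At the end, for the whole second after the job is handed in: Clapper on oblong mat (12 mm, 0.2 rad) and bottle on round mat (12 mm), centred; big tin 15 mm or less from midway between mats; small tin centred on it (10 mm); jar behind, gap 25-55 mm, at most 20 mm off the cross line through the midpoint; all upright, at rest, released (height (world z) of clapper_mid between 0.02 and 0.028 m and horizontal distance between clapper_mid and mat_oblong below 0.012 m and angle between the x axis of clapper_mid and the x axis of mat_oblong, either way round below 0.2 rad and angle between each of clapper_mid, bottle_mid, tin_big_mid, tin_small_mid, jar_mid's own z axis and vertical below 0.1 rad and height (world z) of bottle_mid between 0.043 and 0.053 m and horizontal distance between bottle_mid and mat_round below 0.012 m and height (world z) of tin_big_mid between 0.015 and 0.025 m and x of tin_big_mid in the frame of mat_round between -0.015 and 0.015 m and height (world z) of tin_small_mid between 0.049 and 0.059 m and horizontal distance between tin_small_mid and tin_big_mid below 0.01 m and height (world z) of jar_mid between 0.035 and 0.045 m and x of jar_mid in the frame of mat_round above 0.05 m and horizontal distance between jar_mid and tin_big_mid between 0.083 and 0.113 m and ((y of mat_oblong in the frame of mat_round above 0 m and y of tin_big_mid in the frame of mat_round between 0.135 and 0.165 m and y of jar_mid in the frame of mat_round between 0.13 and 0.17 m) or (y of mat_oblong in the frame of mat_round below 0 m and y of tin_big_mid in the frame of mat_round between -0.165 and -0.135 m and y of jar_mid in the frame of mat_round between -0.17 and -0.13 m)) and linear speed of each of clapper, bottle, tin_big, tin_small, jar below 0.02 m/s); the robot touches nothing.
It fails at once if the clothes brush is moved by more than 20 mm (distance of brush_mid from where it was at the start of the episode above 0.02 m).
It fails at once if the tape measure is moved by more than 20 mm (distance of tape_mid from where it was at the start of the episode above 0.02 m).
It also fails if it takes over 128 s, if anything falls off the work surface, if the arm or the gripper's body presses on something with over 40 N, if the wrist force passes 120 N, or if a joint passes its speed limit or range.

## Robot

A 6-joint arm with a two-finger parallel gripper is mounted at the origin on the work surface. World frame = base frame: x ahead of the robot, y to its left, z up, the work surface at z = 0. Lengths are in mm, angles in rad, forces in N, time in s.
With the tool pointing down it reaches from about 350 to 875 mm from the base axis. Payload 4.2 kg.
Tool frame: the origin (TCP) lies midway between the tips of the shut fingers; the grasp point (between the pads) lies 19 mm behind it; z points along the fingers, y is the line along which they close (so a half turn about z gives the same grasp; the last joint's range is limited). The gripper opens to 85 mm and grips with 20 to 120 N. Pads are 22 mm wide; open, the fingers measure 114 mm over their backs; the gripper's body (76 mm by 85 mm) begins 54 mm behind the grasp point. The pads swing forward as they close: fully open they stand 13 mm farther back than shut.
Start: joints at [-0.977, 0.385, 0.008, 0, -1.194, -0.259], TCP at [205.377, -590.271, 231.312] pointing down, gripper open.
Joint ranges: [-3.14, 3.14], [-1.21, 2.06], [-1.07, 1.41], [-3.16, 2.05], [-2.99, -0.16], [-3.1, 3.1]. Speed limits (rad/s): [2.79, 2.79, 3.14, 3.14, 3.14, 3.14].

## Interface

Orientations are given as a unit quaternion [x, y, z, w].
In Python, from bench import read_state, get_image, job_done gives the robot as it stands.
- The arm moves only by the tool servo_tool, never from a script. Its arguments are lists of equal length, an entry for each row: "rotation": the turn, a rotation vector about the world's x, y, z scaled (see below), a list of three; "slide": the shift along the world's x, y, z scaled (see below), a list of three; "grip": the opening, from -1 (shut) to 1 (fully open). In form: {"rotation": [[rx, ry, rz], ...], "slide": [[tx, ty, tz], ...], "grip": [grip, ...]}. A call has 1 to 8 rows; each row is the pose to reach, as a shift and turn from the pose commanded when the call began, turning the shorter way round; what a row does not reach only later rows make up. The controller multiplies each number of a shift by 0.2 m and each number of a turn by 360 degrees. A row lasts 1/8 s, in which the tool goes at most 62.5 mm and 10.7 degrees, less where a joint would pass 70% of its speed; a pose out of reach is approached as far as the arm can. A call with a number of a shift or a turn outside -1 to 1 is refused whole. A call with a gripper value outside its range is refused whole. The fingers move at their own pace and stop on an object; the grip force is fixed at half the most. Time passes only in rows, so rows that repeat a pose let the fingers close. It gives the time, the measured TCP pose, the force, the opening and the grip force at its end, in the units of the state.
- read_state(): the state, without advancing time (a new reading comes with each control period).
- get_image(name): name is "scene" or "top" or "wrist"; returns a dict with "image" (480x640x3 uint8, red, green, blue), "depth" (480x640 float32, mm along the optical axis (not along the pixel's ray), 0 where there is no reading), "camera_matrix" (3x3 intrinsics, pixels), "rvec" (rotation vector, rad) and "tvec" (3), from world to camera coordinates, as OpenCV has them; the wrist camera has in their place "hand_eye" (4x4, takes a point from camera to tool coordinates, whose origin is the TCP and whose axes are the flange's). Camera axes: x right, y down, z forward; pixel columns grow to the right and rows downward; lengths in mm; the calibration is good to about 2 mm. A picture is of the moment at which its call begins: read the wrist's pose just before it.
- job_done(): hands the job in; it is judged then, once.
The state is a dict: "clock": time; "joints": joint angles; "joint_vel": joint speeds; "joint_efforts": joint torques, N m; "position": TCP position; "ee_rot": TCP orientation; "contact_force": force on the tool from outside, world axes, zero at the start; "wrist_torque": the same for the moment, N m; "gripper_width": finger opening in mm; "grasp_force": force on a finger pad.
Only numpy, scipy, OpenCV 4.12 (cv2) and the standard library are available. Lean on these libraries where they do the work, as an engineer would, in place of code of your own. Each camera call takes 0.05 s, during which the arm holds its last target. There are 200 camera calls.

## Working session

There is one attempt and no reset: what is moved stays moved. The work goes in short steps, Python scripts to look and compute and a tool call to move; the robot and the scene stay as the last step left them, time stands still between calls to the robot, and variables do not carry over. Pictures are saved under pics/ and viewed, at most 14 in all, crops included, and the job is handed in when it is done.

Besides the shell and the picture viewer there is one more tool, called after ">>>" in YAML: its name, and indented under it one key for each argument. servo_tool: Moves the arm, as the interface text tells. Shifts and turns lie within -1 to 1; 1 stands for 0.2 m of shift or 360 degrees of turn. Its arguments: {"type":"object","properties":{"rotation":{"type":"array","items":{"type":"array","items":{"type":"number","minimum":-1,"maximum":1}}},"slide":{"type":"array","items":{"type":"array","items":{"type":"number","minimum":-1,"maximum":1}}},"grip":{"type":"array","items":{"type":"number"}}},"required":["rotation","slide","grip"]}

```bash
ls; mkdir -p pics; python3 - <<'E'
from bench import *
import cv2,numpy as np,pickle
print(read_state())
for n in("top","scene"):
    d=get_image(n); pickle.dump(d,open(n+'.pkl','wb')); cv2.imwrite(f'pics/{n}0.png',d['image'][:,:,::-1]); print(n,d['rvec'],d['tvec'],d['camera_matrix'])
E
```

```text
pics
{'clock': 0.0, 'joints': array([-9.77389702e-01,  3.85564549e-01,  6.62803614e-03, -4.92049796e-04,
       -1.19400642e+00, -2.58591021e-01]), 'joint_vel': array([ 0.0003854 ,  0.00054665, -0.00075502,  0.00042098, -0.0006509 ,
        0.00202581]), 'joint_efforts': array([-3.59194919e-04, -3.92288983e+01,  1.88404459e+01,  4.18633595e+00,
       -4.64828394e-03,  1.51984852e-05]), 'position': array([ 205.19068595, -589.73883871,  230.21865962]), 'ee_rot': array([-1.66537353e-01,  9.86034536e-01,  1.07187146e-03, -2.35289602e-04]), 'contact_force': array([-0.50220616,  0.24061414, -0.13974154]), 'wrist_torque': array([ 0.01772662, -0.02006043,  0.04813387]), 'grasp_force': 0.0, 'gripper_width': 85.05400722122361}
top [ 2.18470909 -2.1893986   0.05063603] [-28.57303785 532.55858597 984.77630174] [[506.75213719   0.         322.17071062]
 [  0.         506.75213719 236.48746036]
 [  0.           0.           1.        ]]
scene [ 2.12210852  0.90760112 -0.41850446] [-362.12452914 -228.16787693 1362.08135842] [[437.90531253   0.         312.43322003]
 [  0.         437.90531253 235.63190567]
 [  0.           0.           1.        ]]
```

View pics/top0.png

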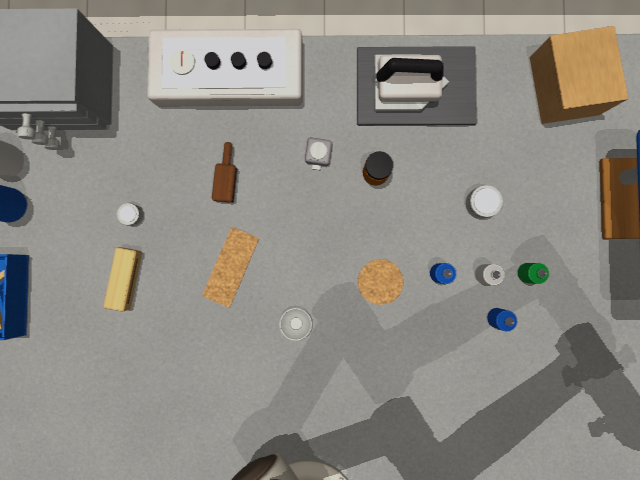

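View pics/scene0.png

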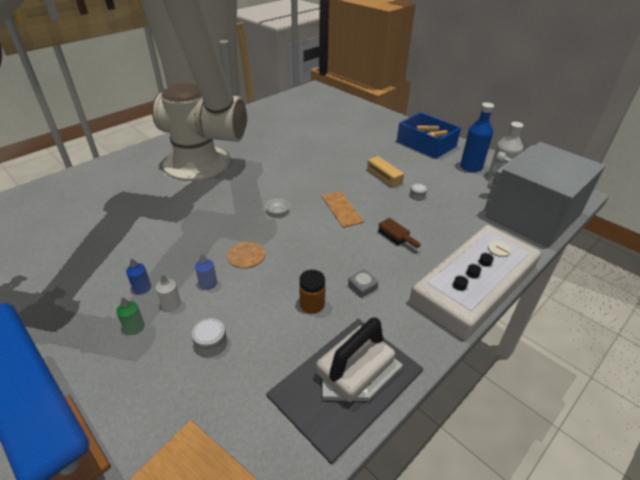

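The top view shows:
- White bottle at (493,274). Look-alikes, to be left alone, are blue at (444,273) and (504,320) and green at (537,273).
- Big tin (487,201), small tin (128,214), jar (378,168) and clapper (121,279). The glass dish at (296,324) is not a tin.
- Oblong mat (231,267), round mat (381,282), brush (225,175) and tape (318,152).

I choose the white bottle at (493,274).

```bash
cat > h.py <<'E'
from bench import *
import cv2,numpy as np
from scipy.spatial.transform import Rotation as Ro
def world(d,T=None):
    K=d['camera_matrix'];z=d['depth'].astype(float)
    v,u=np.mgrid[:480,:640]
    p=np.stack([(u-K[0,2])/K[0,0]*z,(v-K[1,2])/K[1,1]*z,z],-1)
    if T is None:
        R=Ro.from_rotvec(np.ravel(d['rvec'])).as_matrix(); return (p-np.ravel(d['tvec']))@R
    return p@T[:3,:3].T+T[:3,3]
def wrist():
    s=read_state(); d=get_image('wrist')
    T=np.eye(4);T[:3,:3]=Ro.from_quat(s['ee_rot']).as_matrix();T[:3,3]=s['position']
    return d,world(d,T@d['hand_eye'])
def comps(P,mask,minpx=60):
    n,l,st,c=cv2.connectedComponentsWithStats(mask.astype(np.uint8))
    for i in range(1,n):
        if st[i,4]<minpx: continue
        q=P[l==i]; h=np.percentile(q[:,2],90)
        top=q[q[:,2]>h-8][:,:2].astype(np.float32)
        r=cv2.minAreaRect(top)
        print('px',c[i].round(),'n',st[i,4],'h',round(h,1),'rect c',np.round(r[0],1),'size',np.round(r[1],1),'ang',round(r[2],1))
E
python3 - <<'E'
from h import *
import pickle
d=pickle.load(open('top.pkl','rb'));P=world(d)
im=d['image'];v,u=np.mgrid[:480,:640]
roi=(v>130)&(v<345)&(u>80)&(u<560)&(d['depth']>0)
comps(P,roi&(P[...,2]>11)&(P[...,2]<120))
print('bench z',np.median(P[200:300,290:340,2]))
hsv=cv2.cvtColor(im,cv2.COLOR_RGB2HSV)
cork=roi&(hsv[...,1]>90)&(hsv[...,0]<25)&(P[...,2]<9)
cork=cv2.morphologyEx(cork.astype(np.uint8),cv2.MORPH_OPEN,np.ones((5,5)))
comps(P,cork,300)
cv2.imwrite('pics/crop.png',cv2.resize(im[180:340,400:560,::-1],(640,640))[:600])
E
```

```text
px [318. 151.] n 638 h 28.8 rect c [702.1 -22.6] size [49.2 50.1] ang 81.3
px [224. 177.] n 985 h 32.1 rect c [660.7 162.1] size [ 42.1 119.1] ang 84.4
px [378. 168.] n 794 h 81.9 rect c [ 661.8 -136.9] size [50.6 50.9] ang 69.8
px [485. 201.] n 925 h 42.6 rect c [ 599.6 -345.9] size [60.7 60.8] ang 5.5
px [129. 214.] n 450 h 31.1 rect c [577.8 350.7] size [42.8 41.9] ang 88.9
px [122. 279.] n 1617 h 40.6 rect c [450.3 360.6] size [ 42.7 120.2] ang 78.7
px [443. 273.] n 448 h 74.2 rect c [ 460.1 -261.1] size [21.1 23.9] ang 45.6
px [534. 273.] n 532 h 72.9 rect c [ 460.5 -434.5] size [24.3 24. ] ang 72.5
px [490. 274.] n 490 h 74.5 rect c [ 458.9 -350.5] size [21.3 19.3] ang 26.4
px [295. 324.] n 426 h 19.2 rect c [361.5  22.6] size [60.7 62.5] ang 89.8
px [503. 319.] n 512 h 73.5 rect c [ 372.3 -374.5] size [24.3 23.1] ang 80.1
bench z 0.46206232912122175
px [230. 267.] n 2123 h 6.9 rect c [473.5 153.6] size [ 59.9 149.7] ang 67.0
px [380. 281.] n 1553 h 6.6 rect c [ 442.6 -144.3] size [87.7 87. ] ang 89.9
```

View pics/crop.png

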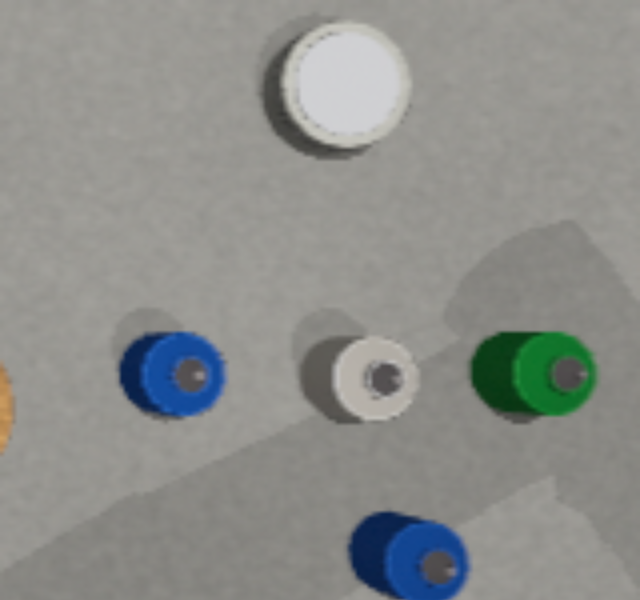

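The crop confirms the white bottle with the grey nozzle at top-image pixel (493,274), between blue and green look-alikes. All the measured sizes match the given ones, and the mats come out 299.5 mm apart. Moving to the bottle now, closing along x.

>>> servo_tool:
  rotation:
    - [0,0,0.2]
    - [0,0,0.2]
    - [0,0,0.2]
    - [0,0,0.2]
    - [0,0,0.2]
    - [0,0,0.2]
    - [0,0,0.2]
    - [0,0,0.2]
  slide:
    - [1,1,-0.25]
    - [1,1,-0.25]
    - [1,1,-0.25]
    - [1,1,-0.25]
    - [1,1,-0.25]
    - [1,1,-0.25]
    - [1,1,-0.25]
    - [1,1,-0.25]
  grip: [1,1,1,1,1,1,1,1]

```text
clock: 1.1
position: [405.3, -390.0, 180.9]
ee_rot: [0.714, -0.7, -0.0, 0.0]
contact_force: [-0.9, -0.6, -0.2]
gripper_width: 85.6
grasp_force: 0.0
```

>>> servo_tool:
  rotation:
    - [0,0,0]
    - [0,0,0]
    - [0,0,0]
  slide:
    - [0.268,0.199,0.1]
    - [0.268,0.199,0.1]
    - [0.268,0.199,0.1]
  grip: [0.5,0.5,0.5]

```text
clock: 1.48
position: [458.9, -350.1, 201.0]
ee_rot: [0.714, -0.7, -0.0, 0.0]
contact_force: [-0.7, 0.2, -0.2]
gripper_width: 64.1
grasp_force: 0.0
```

```bash
python3 - <<'E'
from h import *
d,P=wrist(); print(read_state()['position'],read_state()['gripper_width'])
m=(d['depth']>0)&(P[...,2]>11)&(P[...,2]<100)
comps(P,m,200); comps(P,m&(P[...,2]>40)&(P[...,2]<62),100)
cv2.imwrite('pics/w1.png',d['image'][...,::-1])
E
```

```text
[ 458.25015735 -350.40598226  200.74744188] 63.69514401958967
px [314. 106.] n 2917 h 78.6 rect c [ 461.9 -436.1] size [17.6 17.3] ang 1.4
px [431. 197.] n 3122 h 76.0 rect c [ 374.4 -374.7] size [19.6 20.1] ang 1.1
px [137. 223.] n 5939 h 42.3 rect c [ 600.3 -347.3] size [61.6 60.9] ang 8.4
px [316. 225.] n 2684 h 76.6 rect c [ 459.9 -352.3] size [18.8 18.4] ang 15.1
px [311. 329.] n 2824 h 74.7 rect c [ 461.2 -264.9] size [22.4 18.9] ang 5.4
px [314. 106.] n 1035 h 61.5 rect c [ 462.1 -436.3] size [38.7 39.2] ang 1.2
px [429. 196.] n 1181 h 61.3 rect c [ 373.8 -374.8] size [38.9 38.8] ang 30.3
px [131. 226.] n 4705 h 42.4 rect c [ 600.3 -347.3] size [60.9 60.6] ang 21.8
px [316. 222.] n 1013 h 61.4 rect c [ 459.5 -352.5] size [38.4 39.1] ang 2.4
px [311. 327.] n 1094 h 61.0 rect c [ 461.8 -263.3] size [38.7 39.2] ang 0.9
```

View pics/w1.png

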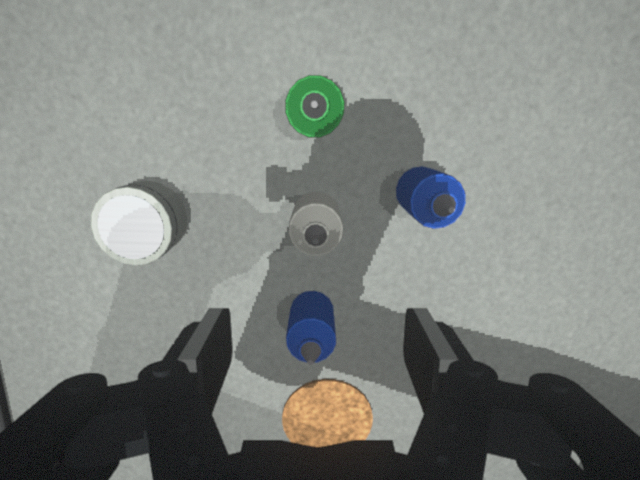

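Fingers straddle the white bottle (316,232) along x, and the wrist measurement agrees with the top view to 2 mm. Descending to grasp.

>>> servo_tool:
  rotation:
    - [0,0,0]
    - [0,0,0]
    - [0,0,0]
    - [0,0,0]
    - [0,0,0]
    - [0,0,0]
    - [0,0,0]
    - [0,0,0]
  slide:
    - [0,-0.007,-0.25]
    - [0,-0.007,-0.5]
    - [0,-0.007,-0.75]
    - [0,-0.007,-0.9]
    - [0,-0.007,-0.9]
    - [0,-0.007,-0.9]
    - [0,-0.007,-0.9]
    - [0,-0.007,-0.9]
  grip: [0.5,0.5,0.5,0.5,0.5,-1,-1,-1]

```text
clock: 2.52
position: [459.9, -352.5, 23.1]
ee_rot: [0.714, -0.7, 0.002, -0.0]
contact_force: [-0.5, -0.9, 4.3]
gripper_width: 38.6
grasp_force: 60.2
```

>>> servo_tool:
  rotation:
    - [0,0,0]
    - [0,0,0]
    - [0,0,0]
    - [0,0,0]
    - [0,0,0]
    - [0,0,0]
  slide:
    - [0,0,0]
    - [0,0,0.1]
    - [0,0,0.25]
    - [0,0,0.5]
    - [0,0,0.6]
    - [0,0,0.6]
  grip: [-1,-1,-1,-1,-1,-1]

```text
clock: 3.28
position: [459.8, -352.0, 143.1]
ee_rot: [0.714, -0.7, 0.002, -0.001]
contact_force: [0.2, 0.7, -0.4]
gripper_width: 38.6
grasp_force: 60.3
```

>>> servo_tool:
  rotation:
    - [0,0,0]
    - [0,0,0]
    - [0,0,0]
    - [0,0,0]
    - [0,0,0]
    - [0,0,0]
    - [0,0,0]
  slide:
    - [-0.02,0.15,0]
    - [-0.03,0.35,0]
    - [-0.05,0.6,0]
    - [-0.07,0.8,0]
    - [-0.084,0.95,0]
    - [-0.084,1,0]
    - [-0.084,1,0]
  grip: [-1,-1,-1,-1,-1,-1,-1]

```text
clock: 4.15
position: [441.9, -151.6, 140.6]
ee_rot: [0.715, -0.699, -0.001, 0.0]
contact_force: [-0.0, -0.0, -0.1]
gripper_width: 38.4
grasp_force: 60.3
```

>>> servo_tool:
  rotation:
    - [0,0,0]
    - [0,0,0]
    - [0,0,0]
    - [0,0,0]
    - [0,0,0]
    - [0,0,0]
    - [0,0,0]
  slide:
    - [0,0.035,-0.15]
    - [0,0.035,-0.35]
    - [0,0.035,-0.5]
    - [0,0.035,-0.56]
    - [0,0.035,-0.575]
    - [0,0.035,-0.575]
    - [0,0.035,-0.575]
  grip: [-1,-1,-1,-1,-1,-1,-1]

```text
clock: 5.03
position: [442.7, -145.5, 26.9]
ee_rot: [0.714, -0.7, 0.0, -0.0]
contact_force: [-1.0, -1.5, 2.2]
gripper_width: 38.5
grasp_force: 61.6
```

>>> servo_tool:
  rotation:
    - [0,0,0]
    - [0,0,0]
    - [0,0,0]
    - [0,0,0]
    - [0,0,0]
    - [0,0,0]
    - [0,0,0]
  slide:
    - [0,0,0]
    - [0,0,0]
    - [0,0,0]
    - [0,0,0.15]
    - [0,0,0.4]
    - [0,0,0.7]
    - [0,0,0.7]
  grip: [0.4,0.4,0.5,0.5,0.5,0.5,0.5]

```text
clock: 5.9
position: [445.5, -145.0, 171.2]
ee_rot: [0.715, -0.699, 0.004, -0.004]
contact_force: [-0.8, 0.1, -0.4]
gripper_width: 64.1
grasp_force: 0.0
```

>>> servo_tool:
  rotation:
    - [0,0,-0.25]
    - [0,0,-0.25]
    - [0,0,-0.25]
    - [0,0,-0.25]
    - [0,0,-0.25]
    - [0,0,-0.25]
    - [0,0,-0.25]
    - [0,0,-0.25]
  slide:
    - [0.2,-0.2,0]
    - [0.4,-0.5,0]
    - [0.6,-0.8,0]
    - [0.789,-1,0]
    - [0.789,-1,0]
    - [0.789,-1,0]
    - [0.789,-1,0]
    - [0.789,-1,0]
  grip: [1,1,1,1,1,1,1,1]

```text
clock: 6.9
position: [599.4, -344.6, 164.3]
ee_rot: [-0.042, 0.999, 0.001, -0.001]
contact_force: [-0.4, 0.7, -1.1]
gripper_width: 85.0
grasp_force: 0.0
```

>>> servo_tool:
  rotation:
    - [0,0,0]
    - [0,0,0]
    - [0,0,0]
    - [0,0,0]
    - [0,0,0]
    - [0,0,0]
    - [0,0,0]
    - [0,0,0]
  slide:
    - [0,-0.01,-0.2]
    - [0,-0.01,-0.4]
    - [0,-0.01,-0.6]
    - [0,-0.01,-0.75]
    - [0,-0.01,-0.8]
    - [0,-0.01,-0.8]
    - [0,-0.01,-0.8]
    - [0,-0.01,-0.8]
  grip: [1,1,1,1,1,1,-1,-1]

```text
clock: 7.9
position: [601.4, -347.3, 8.6]
ee_rot: [-0.046, 0.999, -0.001, 0.002]
contact_force: [0.8, 0.0, -1.7]
gripper_width: 60.3
grasp_force: 65.0
```

>>> servo_tool:
  rotation:
    - [0,0,0]
    - [0,0,0]
    - [0,0,0]
    - [0,0,0]
    - [0,0,0]
    - [0,0,0]
  slide:
    - [0,0,0]
    - [0,0,0.1]
    - [0,0,0.25]
    - [0,0,0.5]
    - [0,0,0.6]
    - [0,0,0.6]
  grip: [-1,-1,-1,-1,-1,-1]

```text
clock: 8.65
position: [600.8, -347.2, 129.2]
ee_rot: [-0.046, 0.999, -0.001, 0.002]
contact_force: [0.5, -0.2, -2.4]
gripper_width: 60.5
grasp_force: 65.3
```

>>> servo_tool:
  rotation:
    - [0,0,0]
    - [0,0,0]
    - [0,0,0]
    - [0,0,0]
    - [0,0,0]
    - [0,0,0]
  slide:
    - [-0.03,0.15,0]
    - [-0.08,0.4,0]
    - [-0.13,0.65,0]
    - [-0.18,0.9,0]
    - [-0.2,1,0]
    - [-0.2,1,0]
  grip: [-1,-1,-1,-1,-1,-1]

```text
clock: 9.4
position: [559.3, -145.8, 125.6]
ee_rot: [-0.047, 0.999, 0.0, -0.001]
contact_force: [0.7, -0.7, -1.5]
gripper_width: 60.4
grasp_force: 65.5
```

>>> servo_tool:
  rotation:
    - [0,0,0]
    - [0,0,0]
    - [0,0,0]
    - [0,0,0]
    - [0,0,0]
    - [0,0,0]
  slide:
    - [-0.1,0.15,0]
    - [-0.25,0.4,0]
    - [-0.4,0.65,0]
    - [-0.509,0.755,0]
    - [-0.509,0.755,0]
    - [-0.509,0.755,0]
  grip: [-1,-1,-1,-1,-1,-1]

```text
clock: 10.15
position: [459.1, 3.5, 126.3]
ee_rot: [-0.045, 0.999, -0.0, 0.0]
contact_force: [0.5, -0.3, -2.8]
gripper_width: 60.8
grasp_force: 65.7
```

>>> servo_tool:
  rotation:
    - [0,0,0]
    - [0,0,0]
    - [0,0,0]
    - [0,0,0]
    - [0,0,0]
    - [0,0,0]
    - [0,0,0]
  slide:
    - [0,0,-0.15]
    - [0,0,-0.35]
    - [0,0,-0.5]
    - [0,0,-0.57]
    - [0,0,-0.59]
    - [0,0,-0.595]
    - [0,0,-0.595]
  grip: [-1,-1,-1,-1,-1,-1,-1]

```text
clock: 11.02
position: [458.0, 2.7, 8.3]
ee_rot: [-0.045, 0.999, -0.001, -0.001]
contact_force: [-5.8, -1.9, 11.8]
gripper_width: 60.2
grasp_force: 67.2
```

>>> servo_tool:
  rotation:
    - [0,0,0]
    - [0,0,0]
    - [0,0,0]
    - [0,0,0]
    - [0,0,0]
    - [0,0,0]
    - [0,0,0]
  slide:
    - [0,0,0]
    - [0,0,0]
    - [0,0,0]
    - [0,0,0.15]
    - [0,0,0.4]
    - [0,0,0.7]
    - [0,0,0.75]
  grip: [1,1,1,1,1,1,1]

```text
clock: 11.9
position: [460.8, 4.9, 161.6]
ee_rot: [-0.046, 0.999, 0.001, 0.005]
contact_force: [0.2, -0.2, -0.7]
gripper_width: 85.5
grasp_force: 0.0
```

>>> servo_tool:
  rotation:
    - [0,0,0]
    - [0,0,0]
    - [0,0,0]
    - [0,0,0]
    - [0,0,0]
    - [0,0,0]
    - [0,0,0]
  slide:
    - [0.2,-0.15,0]
    - [0.45,-0.3,0]
    - [0.7,-0.5,0]
    - [0.95,-0.65,0]
    - [1,-0.705,0]
    - [1,-0.705,0]
    - [1,-0.705,0]
  grip: [1,1,1,1,1,1,1]

```text
clock: 12.78
position: [657.0, -136.1, 157.0]
ee_rot: [-0.046, 0.999, 0.0, -0.001]
contact_force: [-0.3, -0.5, 0.3]
gripper_width: 85.5
grasp_force: 0.0
```

>>> servo_tool:
  rotation:
    - [0,0,0]
    - [0,0,0]
    - [0,0,0]
    - [0,0,0]
    - [0,0,0]
    - [0,0,0]
    - [0,0,0]
    - [0,0,0]
  slide:
    - [0.022,-0.005,-0.15]
    - [0.022,-0.005,-0.35]
    - [0.022,-0.005,-0.55]
    - [0.022,-0.005,-0.68]
    - [0.022,-0.005,-0.68]
    - [0.022,-0.005,-0.68]
    - [0.022,-0.005,-0.68]
    - [0.022,-0.005,-0.68]
  grip: [1,1,1,1,1,-1,-1,-1]

```text
clock: 13.78
position: [664.1, -137.6, 23.9]
ee_rot: [-0.046, 0.999, -0.0, 0.002]
contact_force: [-0.8, 0.9, 6.0]
gripper_width: 52.8
grasp_force: 62.4
```

>>> servo_tool:
  rotation:
    - [0,0,0]
    - [0,0,0]
    - [0,0,0]
    - [0,0,0]
    - [0,0,0]
    - [0,0,0]
  slide:
    - [0,0,0]
    - [0,0,0.1]
    - [0,0,0.25]
    - [0,0,0.5]
    - [0,0,0.6]
    - [0,0,0.6]
  grip: [-1,-1,-1,-1,-1,-1]

```text
clock: 14.52
position: [663.3, -137.9, 143.4]
ee_rot: [-0.046, 0.999, 0.0, 0.002]
contact_force: [0.6, -0.5, -2.0]
gripper_width: 53.2
grasp_force: 62.4
```

>>> servo_tool:
  rotation:
    - [0,0,0]
    - [0,0,0]
    - [0,0,0]
    - [0,0,0]
    - [0,0,0]
    - [0,0,0]
  slide:
    - [-0.1,0.12,0]
    - [-0.25,0.32,0]
    - [-0.42,0.52,0]
    - [-0.534,0.66,0]
    - [-0.534,0.66,0]
    - [-0.534,0.66,0]
  grip: [-1,-1,-1,-1,-1,-1]

```text
clock: 15.28
position: [555.5, -6.0, 140.4]
ee_rot: [-0.046, 0.999, -0.0, -0.001]
contact_force: [-0.7, -0.8, -1.6]
gripper_width: 53.1
grasp_force: 62.6
```

>>> servo_tool:
  rotation:
    - [0,0,0]
    - [0,0,0]
    - [0,0,0]
    - [0,0,0]
    - [0,0,0]
    - [0,0,0]
    - [0,0,0]
  slide:
    - [0,0,-0.15]
    - [0,0,-0.35]
    - [0,0,-0.5]
    - [0,0,-0.57]
    - [0,0,-0.585]
    - [0,0,-0.59]
    - [0,0,-0.59]
  grip: [-1,-1,-1,-1,-1,-1,-1]

```text
clock: 16.15
position: [556.5, -5.8, 23.9]
ee_rot: [-0.046, 0.999, 0.0, 0.001]
contact_force: [1.2, 0.4, -2.1]
gripper_width: 52.9
grasp_force: 62.8
```

>>> servo_tool:
  rotation:
    - [0,0,0]
    - [0,0,0]
    - [0,0,0]
    - [0,0,0]
    - [0,0,0]
    - [0,0,0]
    - [0,0,0]
    - [0,0,0]
  slide:
    - [0,0,-0.004]
    - [0,0,-0.004]
    - [0,0,-0.004]
    - [0,0,-0.004]
    - [0,0,0.15]
    - [0,0,0.4]
    - [0,0,0.7]
    - [0,0,0.7]
  grip: [-1,1,1,1,1,1,1,1]

```text
clock: 17.15
position: [559.1, -5.3, 168.9]
ee_rot: [-0.046, 0.999, 0.001, 0.006]
contact_force: [-0.1, -1.1, -0.3]
gripper_width: 85.6
grasp_force: 0.0
```

>>> servo_tool:
  rotation:
    - [0,0,0]
    - [0,0,0]
    - [0,0,0]
    - [0,0,0]
    - [0,0,0]
    - [0,0,0]
  slide:
    - [0,0.2,0]
    - [0,0.45,0]
    - [0,0.7,0]
    - [0,0.95,0]
    - [0,1,0]
    - [0,1,0]
  grip: [1,1,1,1,1,1]

```text
clock: 17.9
position: [555.3, 194.3, 162.4]
ee_rot: [-0.046, 0.999, -0.0, -0.001]
contact_force: [-0.7, 0.2, 0.3]
gripper_width: 85.3
grasp_force: 0.0
```

>>> servo_tool:
  rotation:
    - [0,0,0]
    - [0,0,0]
    - [0,0,0]
    - [0,0,0]
    - [0,0,0]
    - [0,0,0]
  slide:
    - [0.02,0.2,0]
    - [0.06,0.45,0]
    - [0.11,0.7,0]
    - [0.11,0.775,0]
    - [0.11,0.775,0]
    - [0.11,0.775,0]
  grip: [1,1,1,1,1,1]

```text
clock: 18.65
position: [577.7, 347.2, 163.3]
ee_rot: [-0.045, 0.999, -0.0, -0.0]
contact_force: [-0.7, -0.4, 0.0]
gripper_width: 85.6
grasp_force: 0.0
```

```bash
python3 - <<'E'
from h import *
d,P=wrist(); print(read_state()['position'])
m=(d['depth']>0)&(P[...,2]>11)&(P[...,2]<100)
comps(P,m,200)
d=get_image('top');P=world(d)
v,u=np.mgrid[:480,:640]
comps(P,(v>150)&(v<345)&(u>240)&(u<420)&(P[...,2]>11)&(P[...,2]<120))
cv2.imwrite('pics/top1.png',d['image'][...,::-1])
E
```

```text
[577.7996414  347.25712865 163.50186558]
px [352.  67.] n 9730 h 40.0 rect c [467.3 358. ] size [42.1 87.3] ang 79.2
px [636. 136.] n 211 h 18.0 rect c [487.3 559.1] size [24.8  4.5] ang 7.9
px [324. 235.] n 3079 h 30.4 rect c [578.1 351.4] size [43.4 43.5] ang 15.1
px [ 68. 302.] n 7249 h 31.9 rect c [661.5 163. ] size [ 41.9 118.9] ang 84.2
px [621. 290.] n 3070 h 49.9 rect c [606.6 570.1] size [48.5 10.8] ang 14.0
px [611. 375.] n 2368 h 46.3 rect c [665.1 585.3] size [ 5.5 26.4] ang 45.9
px [411. 444.] n 1144 h 38.0 rect c [749.5 443.3] size [36.1  3.1] ang 89.6
px [318. 157.] n 339 h 28.6 rect c [690.8 -21.5] size [49.6 27. ] ang 83.8
px [309. 223.] n 680 h 82.4 rect c [554.9  -5.1] size [50.5 50.2] ang 0.1
px [305. 275.] n 822 h 42.8 rect c [457.3   3.1] size [59.9 59.6] ang 44.8
px [382. 283.] n 399 h 80.2 rect c [ 441.1 -144.3] size [18.4 18.4] ang 32.4
px [295. 324.] n 421 h 19.5 rect c [361.7  22.6] size [60.6 62. ] ang 89.6
```

View pics/top1.png

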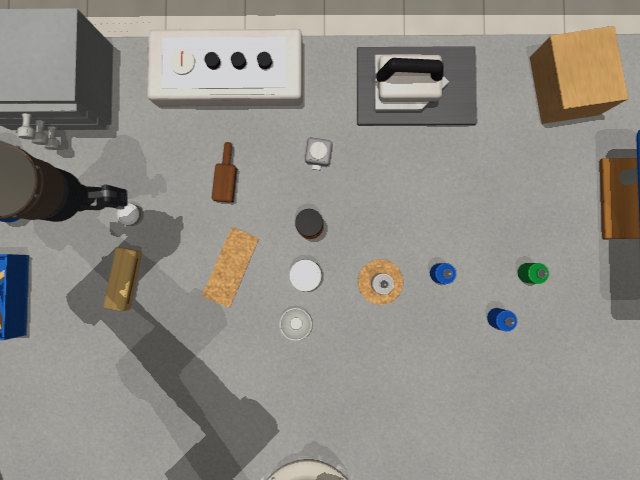

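Bottle on the round mat at (383,283), big tin at (305,275) and jar behind it at (309,223) are all within 2 mm of plan. Next is the small tin.

>>> servo_tool:
  rotation:
    - [0,0,0]
    - [0,0,0]
    - [0,0,0]
    - [0,0,0]
    - [0,0,0]
    - [0,0,0]
    - [0,0,0]
    - [0,0,0]
  slide:
    - [0,0.018,-0.2]
    - [0,0.018,-0.4]
    - [0,0.018,-0.6]
    - [0,0.018,-0.75]
    - [0,0.018,-0.8]
    - [0,0.018,-0.8]
    - [0,0.018,-0.8]
    - [0,0.018,-0.8]
  grip: [1,1,1,1,1,1,-1,-1]

```text
clock: 19.75
position: [578.5, 353.3, 5.0]
ee_rot: [-0.046, 0.999, 0.001, 0.001]
contact_force: [0.1, -0.1, -0.7]
gripper_width: 51.4
grasp_force: 0.0
```

>>> servo_tool:
  rotation:
    - [0,0,0]
    - [0,0,0]
    - [0,0,0]
    - [0,0,0]
    - [0,0,0]
    - [0,0,0]
    - [0,0,0]
  slide:
    - [0,0,0]
    - [0,0,0]
    - [0,0,0.1]
    - [0,0,0.25]
    - [0,0,0.5]
    - [0,0,0.6]
    - [0,0,0.6]
  grip: [-1,-1,-1,-1,-1,-1,-1]

```text
clock: 20.62
position: [578.5, 353.4, 126.2]
ee_rot: [-0.046, 0.999, 0.002, 0.002]
contact_force: [0.1, -0.3, -1.2]
gripper_width: 42.2
grasp_force: 61.0
```

>>> servo_tool:
  rotation:
    - [0,0,0]
    - [0,0,0]
    - [0,0,0]
    - [0,0,0]
    - [0,0,0]
    - [0,0,0]
  slide:
    - [-0.05,-0.15,0]
    - [-0.12,-0.4,0]
    - [-0.2,-0.65,0]
    - [-0.27,-0.9,0]
    - [-0.3,-1,0]
    - [-0.3,-1,0]
  grip: [-1,-1,-1,-1,-1,-1]

```text
clock: 21.38
position: [517.1, 151.5, 122.7]
ee_rot: [-0.045, 0.999, -0.0, -0.001]
contact_force: [0.7, -0.2, -0.1]
gripper_width: 42.2
grasp_force: 61.0
```

>>> servo_tool:
  rotation:
    - [0,0,0]
    - [0,0,0]
    - [0,0,0]
    - [0,0,0]
    - [0,0,0]
    - [0,0,0]
    - [0,0,0]
  slide:
    - [-0.08,-0.15,0]
    - [-0.18,-0.4,0]
    - [-0.28,-0.65,0]
    - [-0.303,-0.75,0]
    - [-0.303,-0.752,0]
    - [-0.303,-0.752,0]
    - [-0.303,-0.752,0]
  grip: [-1,-1,-1,-1,-1,-1,-1]

```text
clock: 22.25
position: [457.9, 3.4, 123.2]
ee_rot: [-0.046, 0.999, 0.0, 0.0]
contact_force: [-0.1, -0.1, -0.6]
gripper_width: 42.4
grasp_force: 61.1
```

>>> servo_tool:
  rotation:
    - [0,0,0]
    - [0,0,0]
    - [0,0,0]
    - [0,0,0]
    - [0,0,0]
    - [0,0,0]
  slide:
    - [0,0,-0.1]
    - [0,0,-0.2]
    - [0,0,-0.3]
    - [0,0,-0.35]
    - [0,0,-0.35]
    - [0,0,-0.35]
  grip: [-1,-1,-1,-1,-1,-1]

```text
clock: 23.0
position: [457.8, 2.7, 53.9]
ee_rot: [-0.046, 0.999, 0.0, 0.001]
contact_force: [-0.3, 0.6, -0.5]
gripper_width: 42.4
grasp_force: 61.1
```

>>> servo_tool:
  rotation:
    - [0,0,0]
    - [0,0,0]
    - [0,0,0]
    - [0,0,0]
  slide:
    - [0,0,-0.02]
    - [0,0,-0.035]
    - [0,0,-0.042]
    - [0,0,-0.042]
  grip: [-1,-1,-1,-1]

```text
clock: 23.5
position: [457.2, 2.3, 45.0]
ee_rot: [-0.046, 0.999, -0.0, 0.0]
contact_force: [-0.4, -0.1, 0.7]
gripper_width: 42.3
grasp_force: 61.4
```

>>> servo_tool:
  rotation:
    - [0,0,0]
    - [0,0,0]
    - [0,0,0]
    - [0,0,0]
    - [0,0,0]
    - [0,0,0]
    - [0,0,0]
  slide:
    - [0,0,0]
    - [0,0,0]
    - [0,0,0]
    - [0,0,0.1]
    - [0,0,0.3]
    - [0,0,0.5]
    - [0,0,0.5]
  grip: [0.8,0.8,0.8,0.8,0.8,0.8,0.8]

```text
clock: 24.38
position: [459.3, 3.0, 148.0]
ee_rot: [-0.046, 0.999, 0.001, 0.004]
contact_force: [0.7, 0.1, 0.1]
gripper_width: 76.9
grasp_force: 0.0
```

>>> servo_tool:
  rotation:
    - [0,0,-0.02]
    - [0,0,-0.045]
    - [0,0,-0.045]
    - [0,0,-0.045]
    - [0,0,-0.045]
    - [0,0,-0.045]
  slide:
    - [0,0.2,0]
    - [0,0.45,0]
    - [0,0.7,0]
    - [0,0.95,0]
    - [0,1,0]
    - [0,1,0]
  grip: [1,1,1,1,1,1]

```text
clock: 25.12
position: [456.5, 202.2, 143.9]
ee_rot: [0.095, 0.995, -0.001, -0.001]
contact_force: [0.2, -0.4, -0.5]
gripper_width: 85.3
grasp_force: 0.0
```

>>> servo_tool:
  rotation:
    - [0,0,0]
    - [0,0,0]
    - [0,0,0]
    - [0,0,0]
    - [0,0,0]
    - [0,0,0]
  slide:
    - [-0.03,0.2,0]
    - [-0.03,0.45,0]
    - [-0.03,0.7,0]
    - [-0.034,0.79,0]
    - [-0.034,0.79,0]
    - [-0.034,0.79,0]
  grip: [1,1,1,1,1,1]

```text
clock: 25.88
position: [450.3, 358.4, 144.6]
ee_rot: [0.096, 0.995, -0.001, -0.0]
contact_force: [0.0, -0.1, 0.5]
gripper_width: 85.4
grasp_force: 0.0
```

```bash
python3 - <<'E'
from h import *
print(read_state()['position'])
d=get_image('top');P=world(d)
v,u=np.mgrid[:480,:640]
comps(P,(v>150)&(v<345)&(u>240)&(u<420)&(P[...,2]>11)&(P[...,2]<120))
E
```

```text
[450.25309894 358.40138582 144.63120013]
px [318. 157.] n 335 h 28.6 rect c [688.1 -20.9] size [26.1 49.6] ang 0.7
px [309. 223.] n 681 h 82.3 rect c [554.9  -5.2] size [50.1 50.1] ang 89.0
px [305. 275.] n 824 h 70.5 rect c [456.3   2.3] size [43.4 42.2] ang 44.6
px [382. 283.] n 397 h 79.3 rect c [ 441.9 -144.1] size [20.3 20.9] ang 17.9
px [295. 324.] n 413 h 19.5 rect c [361.9  22.5] size [61.9 60.7] ang 0.0
```

The small tin is stacked within about 1 mm. Next is the clapper.

>>> servo_tool:
  rotation:
    - [0,0,0]
    - [0,0,0]
    - [0,0,0]
    - [0,0,0]
    - [0,0,0]
    - [0,0,0]
    - [0,0,0]
    - [0,0,0]
  slide:
    - [0,0.01,-0.2]
    - [0,0.01,-0.4]
    - [0,0.01,-0.6]
    - [0,0.01,-0.68]
    - [0,0.01,-0.69]
    - [0,0.01,-0.69]
    - [0,0.01,-0.69]
    - [0,0.01,-0.69]
  grip: [1,1,1,1,1,-1,-1,-1]

```text
clock: 26.92
position: [451.0, 363.3, 8.4]
ee_rot: [0.095, 0.995, 0.001, 0.001]
contact_force: [-0.9, 0.6, 6.5]
gripper_width: 40.9
grasp_force: 63.5
```

>>> servo_tool:
  rotation:
    - [0,0,0]
    - [0,0,0]
    - [0,0,0]
    - [0,0,0]
    - [0,0,0]
    - [0,0,0]
    - [0,0,0]
  slide:
    - [0,0,0]
    - [0,0,0]
    - [0,0,0.1]
    - [0,0,0.2]
    - [0,0,0.35]
    - [0,0,0.4]
    - [0,0,0.4]
  grip: [-1,-1,-1,-1,-1,-1,-1]

```text
clock: 27.8
position: [450.2, 362.3, 86.9]
ee_rot: [0.096, 0.995, 0.0, -0.0]
contact_force: [0.2, 0.7, -2.1]
gripper_width: 41.3
grasp_force: 62.2
```

>>> servo_tool:
  rotation:
    - [0,0,-0.005]
    - [0,0,-0.015]
    - [0,0,-0.025]
    - [0,0,-0.033]
    - [0,0,-0.033]
    - [0,0,-0.033]
    - [0,0,-0.033]
  slide:
    - [0.02,-0.15,0]
    - [0.05,-0.4,0]
    - [0.09,-0.65,0]
    - [0.118,-0.9,0]
    - [0.118,-1,0]
    - [0.118,-1,0]
    - [0.118,-1,0]
  grip: [-1,-1,-1,-1,-1,-1,-1]

```text
clock: 28.68
position: [474.2, 163.1, 86.6]
ee_rot: [0.198, 0.98, 0.0, 0.0]
contact_force: [0.3, -0.1, -1.8]
gripper_width: 41.3
grasp_force: 62.1
```

>>> servo_tool:
  rotation:
    - [0,0,0]
    - [0,0,0]
    - [0,0,0]
    - [0,0,0]
    - [0,0,0]
    - [0,0,0]
    - [0,0,0]
  slide:
    - [0,-0.04,-0.1]
    - [0,-0.04,-0.2]
    - [0,-0.04,-0.3]
    - [0,-0.04,-0.35]
    - [0,-0.04,-0.365]
    - [0,-0.04,-0.365]
    - [0,-0.04,-0.365]
  grip: [-1,-1,-1,-1,-1,-1,-1]

```text
clock: 29.55
position: [474.4, 154.7, 14.6]
ee_rot: [0.198, 0.98, 0.001, 0.001]
contact_force: [0.3, -0.3, -2.1]
gripper_width: 40.4
grasp_force: 62.1
```

>>> servo_tool:
  rotation:
    - [0,0,0]
    - [0,0,0]
    - [0,0,0]
    - [0,0,0]
    - [0,0,0]
    - [0,0,0]
    - [0,0,0]
    - [0,0,0]
  slide:
    - [0,0,-0.01]
    - [0,0,-0.01]
    - [0,0,-0.01]
    - [0,0,-0.01]
    - [0,0,-0.01]
    - [0,0,0.15]
    - [0,0,0.4]
    - [0,0,0.7]
  grip: [-1,-1,1,1,1,1,1,1]

```text
clock: 30.55
position: [473.2, 153.8, 154.6]
ee_rot: [0.198, 0.98, -0.001, -0.001]
contact_force: [1.8, 1.1, -0.6]
gripper_width: 85.5
grasp_force: 0.0
```

>>> servo_tool:
  rotation:
    - [0,0,0]
    - [0,0,0]
    - [0,0,0]
    - [0,0,0]
    - [0,0,0]
    - [0,0,0]
  slide:
    - [0,0.2,0.2]
    - [0,0.45,0.3]
    - [0,0.7,0.3]
    - [0,1,0.3]
    - [0,1,0.3]
    - [0,1,0.3]
  grip: [1,1,1,1,1,1]

```text
clock: 31.3
position: [473.6, 354.1, 213.3]
ee_rot: [0.198, 0.98, -0.001, -0.0]
contact_force: [0.3, -0.7, -0.2]
gripper_width: 85.5
grasp_force: 0.0
```

```bash
python3 - <<'E'
from h import *
print(read_state()['position'])
d=get_image('top');P=world(d)
v,u=np.mgrid[:480,:640]
comps(P,(v>130)&(v<345)&(u>195)&(u<420)&(P[...,2]>11)&(P[...,2]<120))
cv2.imwrite('pics/top2.png',d['image'][...,::-1])
cv2.imwrite('pics/scene2.png',cv2.resize(get_image('scene')['image'][150:360,200:480,::-1],(800,600)))
E
```

```text
[473.55610706 354.11239475 213.31623811]
px [318. 151.] n 640 h 28.6 rect c [702.1 -22.4] size [49.7 50.1] ang 81.3
px [224. 177.] n 988 h 32.0 rect c [660.6 161.3] size [ 42.5 118.9] ang 84.0
px [309. 223.] n 683 h 82.4 rect c [555.   -5.1] size [50.1 50.3] ang 89.9
px [228. 267.] n 1496 h 44.5 rect c [473.9 153.7] size [ 42.7 120.3] ang 66.8
px [305. 275.] n 820 h 70.2 rect c [456.1   2.4] size [42.4 42.5] ang 26.5
px [382. 283.] n 395 h 79.7 rect c [ 441.1 -144.3] size [18.4 18.3] ang 44.7
px [295. 324.] n 413 h 19.3 rect c [361.8  22.7] size [62.  60.8] ang 0.0
```

View pics/top2.png

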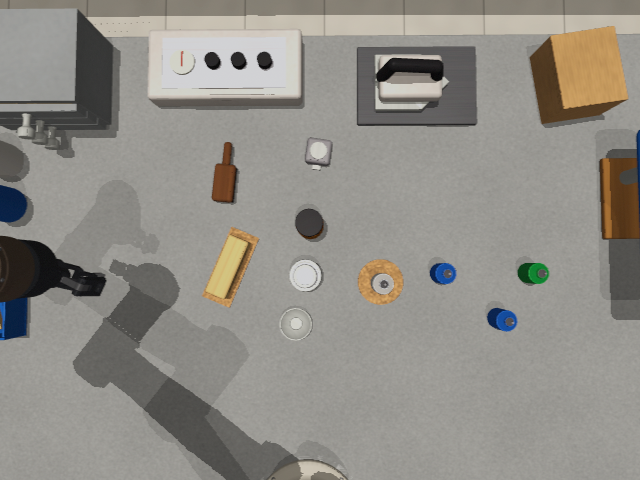

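View pics/scene2.png

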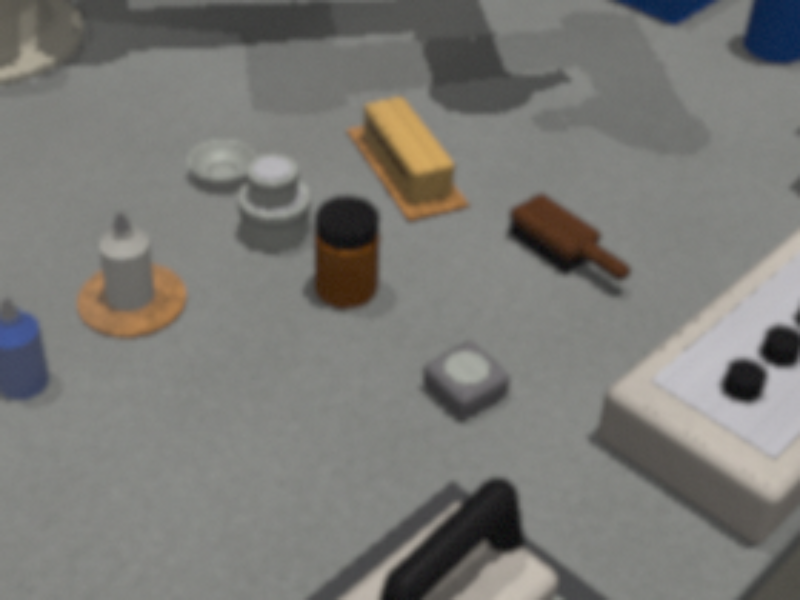

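The top view shows the clapper centred on the oblong mat (229,267), the stack at (305,275), the jar at (309,223) and the bottle on the round mat (382,283). The scene view shows everything upright. The brush and tape have not moved, and the arm is clear.

```bash
python3 -c "from bench import *; print(job_done())"
```

```text
the job is handed in; nothing more can be done
None
```

I handed the job in at about 31 s on the robot's clock: the last top view put all five parts within about 3 mm of their targets, upright and released, with the brush and tape measure not moved, but the hand-in returned no verdict.

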